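# Set both crate vents half open

## Task

Set the tuber crate for winter storage: push each of the two sprung vent slides on its lid open by its upright tab, past its stop pin, then let go so that it springs back and catches on the pin at half open. Push the tabs with the fingertips only, without gripping them, and leave the pot and the reel on the lid and the things on the bench where they stand.

Things in the scene. Friction and masses are not known exactly. Their poses are not given: they have to be found in the camera images.
- face_a (a point): centre of the push face (50 mm wide, 30 mm high, 6 to 36 mm above the lid) of the upright steel tab of slide a, the left (+y of the crate frame), pushed along the crate's +x; moves with the slide. x points the way the tab is pushed (into the face), z up. Tab 8 mm thick along x; 60 mm free before the face above the 7 mm high rails; 18 mm free beside it.
- vent_a (a joint): travel of slide a, m: 0 closed, growing as it is pushed, end stop 0.060. A spring returns it: 3.6 N at 0, 7.2 N at 0.060; riding under the stop pin between 0.008 and 0.034 takes 1 to 2 N more. Once pushed past 0.037 the pin drops behind the tooth on the slide, and when let go the slide springs back and rests on the pin at 0.035 (half open). Let go earlier, it springs shut to 0.
- tab_a_push: front half (4 mm) of tab a, which carries the push face; origin not on the tab (it lies on the lid, 50 mm ahead of the push face)
- tab_a_back: rear half (4 mm) of tab a, the side away from the push; origin as for the front half
- pin_a (a joint): height of sprung stop pin a, m: 0 down; lifts to about 0.008 as the tooth passes under. Its black head (14 mm across) stands on an aluminium bridge 37 mm high over the slide, 95 mm ahead of the closed tab's push face; it works by itself
- face_b (a point): centre of the push face (50 mm wide, 30 mm high, 6 to 36 mm above the lid) of the upright steel tab of slide b, the right (-y of the crate frame), pushed along the crate's -x; moves with the slide. x points the way the tab is pushed (into the face), z up. Tab 8 mm thick along x; 60 mm free before the face above the 7 mm high rails; 18 mm free beside it.
- vent_b (a joint): travel of slide b, m: 0 closed, growing as it is pushed, end stop 0.060. A spring returns it: 3.6 N at 0, 7.2 N at 0.060; riding under the stop pin between 0.008 and 0.034 takes 1 to 2 N more. Once pushed past 0.037 the pin drops behind the tooth on the slide, and when let go the slide springs back and rests on the pin at 0.035 (half open). Let go earlier, it springs shut to 0.
- tab_b_push: front half (4 mm) of tab b, which carries the push face; origin not on the tab (it lies on the lid, 50 mm ahead of the push face)
- tab_b_back: rear half (4 mm) of tab b, the side away from the push; origin as for the front half
- pin_b (a joint): height of sprung stop pin b, m: 0 down; lifts to about 0.008 as the tooth passes under. Its black head (14 mm across) stands on an aluminium bridge 37 mm high over the slide, 95 mm ahead of the closed tab's push face; it works by itself
- crate: wooden tuber storage crate with a closed plywood lid, 308 x 278 mm, fixed to the bench; origin under its centre on the bench, lid top 100 mm up, x along its longer side (along both slides)
- thumb_pot: small terracotta pot standing loose on the lid between the slides, 48 mm across, 46 mm high, origin centre of its foot
- reel: wooden reel standing loose on the lid between the slides, 40 mm across, 44 mm high, origin centre of its foot
- clay_pot: terracotta pot on the bench, 110 mm across, 100 mm high, origin centre of its foot
- green_pot: green plastic pot on the bench, 100 mm across, 95 mm high, origin centre of its foot
- tin: tin with a paper label on the bench, 66 mm across, 70 mm high, origin centre of its foot
- trowel: trowel with green handle lying on the bench, about 320 mm long, 25 mm high, origin near the front end of its handle
- garden_fork: three-pronged hand fork with wooden handle lying on the bench, about 260 mm long, 25 mm high, origin near the front end of its handle

How it is judged:
By the outcome, as a careful person would: the job done as asked, in the order asked, and still so for the second after the job is handed in, with the robot touching nothing.
It also fails if it takes over 56 s, if anything falls off the work surface, if the arm or the gripper's body presses on something with over 40 N, if the wrist force passes 120 N, or if a joint passes its speed limit or range.

## Robot

A 6-joint arm with a two-finger parallel gripper is mounted at the origin on the work surface. World frame = base frame: x ahead of the robot, y to its left, z up, the work surface at z = 0. Lengths are in m, angles in rad, forces in N, time in s.
With the tool pointing down it reaches from about 0.35 to 0.925 m from the base axis. Payload 6.4 kg.
Tool frame: the origin (TCP) lies midway between the tips of the shut fingers; the grasp point (between the pads) lies 19 mm behind it (ctrl.grasp_offset is the distance from the TCP to the grasp point, in m); z points along the fingers, x is the direction in which the jaws open and shut, and the axes are right-handed (so a half turn about z gives the same grasp; the last joint's range is limited). The gripper opens to 94 mm and grips with 3 to 60 N. Pads are 16 mm wide; open, the fingers measure 119 mm over their backs; the gripper's body (75 mm by 177 mm) begins 78 mm behind the grasp point.
Start: joints at [-1.51, 0.245, 1.558, -0, 1.339, -0.174], TCP at [0.151, -0.632, 0.205] pointing down, gripper open.
Joint ranges: [-3.13, 3.13], [-1.02, 2.26], [0.13, 2.54], [-0.95, 4.09], [0.21, 2.88], [-2.74, 2.74]. Speed limits (rad/s): [2.57, 2.57, 3.14, 3.14, 3.14, 3.14].

## Interface

Orientations are given as a unit quaternion [w, x, y, z].
In Python, from workcell import ctrl, viewer, order gives the robot as it stands.
- The arm moves only by the tool play_rows, never from a script. Its argument "plan" is a list of rows, each a list of 3 entries, a list of its own where there are three numbers: the shift along the tool's x, y, z in cm, then the turn, a rotation vector about the tool's x, y, z in rad, then the opening, from -1 (shut) to 1 (fully open), so that 0 is half open. A call has exactly 8 rows; each row shifts and turns the commanded pose from where the row before left it, along the tool's axes as they then stand; what a row does not reach is not made up. A row lasts 1/8 s, in which the tool goes at most 62.5 mm and 10.7 degrees, less where a joint would pass 70% of its speed; a pose out of reach is approached as far as the arm can. A call is refused whole if a number of a shift passes 6.25 or a number of a turn 0.188, either way. A call with a gripper value outside its range is refused whole. The fingers move at their own pace and stop on an object; "grip_force" is the grip in N (left out, the last holds). Time passes only in rows, so rows that do not move let the fingers close, or fill a call up. It gives the time, the measured TCP pose, the force and the opening at its end, in the units of the state.
- ctrl.observe(): the state, without advancing time (a new reading comes with each control period).
- viewer.capture(name): name is "scene" or "top"; returns a dict with "color" (400x640x3 uint8, red, green, blue), "range_z" (400x640 float32, m along the optical axis (not along the pixel's ray), 0 where there is no reading), "intrinsics" (3x3 intrinsics, pixels), "rvec" (rotation vector, rad) and "tvec" (3), from world to camera coordinates, as OpenCV has them. Camera axes: x right, y down, z forward; pixel columns grow to the right and rows downward; lengths in m; the calibration is good to about 2 mm. A picture is of the moment at which its call begins.
- order.close_job(): hands the job in, once; it reports no verdict.
Trained networks look in the newest picture that a camera, given by its name, has taken for a name from the list of things; names that differ only in an ending like _2 or _b are one class to them, and where a whole thing is asked for, a point or a joint stands for the part that bears it (a point fixed in the world has none). Each returns a list of dicts, best first, with "conf" (0 to 1); they miss things now and then, are a little off and sometimes report something else, mostly with a low value. They report only what shows in the picture. A call takes as long as a camera call.
- viewer.boxes_of(camera, target): "location" ([x, y, z] in m, in world coordinates, good to about 4 mm: the middle of the surface that is visible of it).
- viewer.outline_of(camera, target): "pixels" (400x640 bool, what is visible of it).
The state is a dict: "clock": time; "joint_pos": joint angles; "joint_velocities": joint speeds; "joint_efforts": joint torques, N m; "eef_pos": TCP position; "ee_rot": TCP orientation; "wrist_force": force on the tool from outside, world axes, zero at the start; "torque": the same for the moment, N m; "opening": finger opening in m.
Only numpy, scipy, OpenCV 4.12 (cv2) and the standard library are available. Lean on these libraries where they do the work, as an engineer would, in place of code of your own. Each camera call takes 0.05 s, during which the arm holds its last target. There are 200 camera calls.

## Working session

There is one attempt and no reset: what is moved stays moved. The work goes in short steps, Python scripts to look and compute and a tool call to move; the robot and the scene stay as the last step left them, time stands still between calls to the robot, and variables do not carry over. Pictures are saved under pics/ and viewed, about 8 in all and at most 12, crops included, and the job is handed in when it is done.

Besides the shell and the picture viewer there is one more tool, called after "Call:" by a JSON object that holds its "api" and its "payload", one argument or row to a line. play_rows: Moves the arm, as the interface text tells. Its arguments: {"type":"object","properties":{"plan":{"type":"array","items":{"type":"array"}},"grip_force":{"type":"number"}},"required":["plan"]}

```bash
mkdir -p pics
cat > h.py <<'E'
import numpy as np, cv2
from workcell import ctrl, viewer, order
def cap(n,save=None):
    c=viewer.capture(n)
    if save: cv2.imwrite('pics/'+save,c['color'][:,:,::-1])
    return c
def pts(c):
    R=cv2.Rodrigues(np.array(c['rvec'],float))[0];t=np.array(c['tvec'],float).ravel();K=np.array(c['intrinsics'])
    v,u=np.mgrid[0:400,0:640];z=c['range_z'].astype(float)
    P=np.stack([(u-K[0,2])/K[0,0]*z,(v-K[1,2])/K[1,1]*z,z],-1)
    W=(P-t)@R; W[z<=0]=np.nan
    return W
def proj(c,p):
    return cv2.projectPoints(np.array(p,float).reshape(-1,1,3),np.array(c['rvec'],float),np.array(c['tvec'],float),np.array(c['intrinsics'],float),None)[0].reshape(-1,2)
E
python3 - <<'E'
from h import *
for n in('scene','top'):
    c=cap(n,n+'1.png')
    for k in['face_a','tab_a_push','tab_a_back','pin_a','crate','thumb_pot','reel','clay_pot','green_pot','tin','trowel','garden_fork']:
        print(n,k,[(np.round(d['location'],3).tolist(),round(d['conf'],2)) for d in viewer.boxes_of(n,k)])
s=ctrl.observe();print(s['clock'],s['eef_pos'],s['ee_rot'],s['wrist_force'],ctrl.grasp_offset)
a=cv2.imread('pics/scene1.png');b=cv2.imread('pics/top1.png')
E
```

```text
scene face_a [([0.629, -0.14, 0.106], 0.98), ([0.537, -0.022, 0.104], 0.86)]
scene tab_a_push []
scene tab_a_back []
scene pin_a []
scene crate [([0.625, -0.081, 0.1], 0.59)]
scene thumb_pot [([0.647, -0.028, 0.139], 0.81), ([0.425, -0.476, 0.01], 0.7), ([0.624, -0.078, 0.098], 0.38)]
scene reel [([0.622, -0.085, 0.1], 0.61), ([0.524, -0.127, 0.144], 0.5), ([0.648, -0.024, 0.134], 0.36)]
scene clay_pot [([0.516, 0.498, 0.071], 0.72)]
scene green_pot [([0.618, -0.485, 0.059], 0.84)]
scene tin [([0.69, 0.427, 0.062], 0.79)]
scene trowel [([0.428, -0.476, 0.008], 0.72)]
scene garden_fork [([0.364, 0.426, 0.019], 0.84)]
top face_a [([0.634, -0.14, 0.108], 0.76), ([0.545, -0.017, 0.104], 0.7)]
top tab_a_push [([0.659, -0.028, 0.125], 0.29)]
top tab_a_back []
top pin_a [([0.525, 0.508, 0.05], 0.54)]
top crate [([0.576, -0.079, 0.101], 0.69), ([0.632, -0.14, 0.106], 0.44)]
top thumb_pot [([0.659, -0.032, 0.127], 0.65)]
top reel [([0.509, -0.123, 0.14], 0.48)]
top clay_pot [([0.524, 0.506, 0.052], 0.76)]
top green_pot [([0.64, -0.49, 0.052], 0.89), ([0.632, -0.138, 0.108], 0.56)]
top tin [([0.673, 0.434, 0.07], 0.74)]
top trowel [([0.416, -0.479, 0.012], 0.62)]
top garden_fork [([0.348, 0.431, 0.014], 0.59)]
1.3 [ 0.151215   -0.63214663  0.2053934 ] [-4.21250096e-05  7.85055321e-01 -6.19425653e-01 -3.71715747e-05] [ 0.39863894 -0.8048829  -0.27450734] 0.0188
```

View pics/scene1.png

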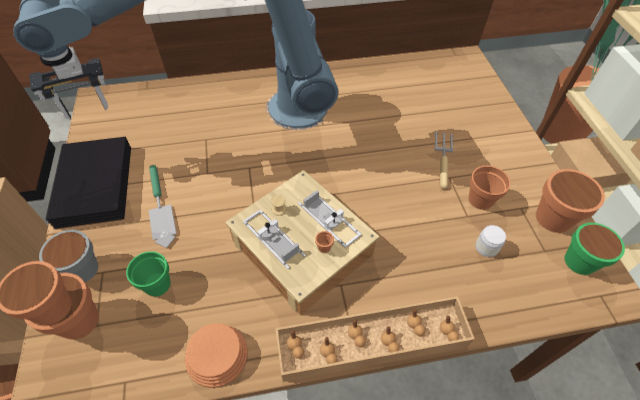

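View pics/top1.png

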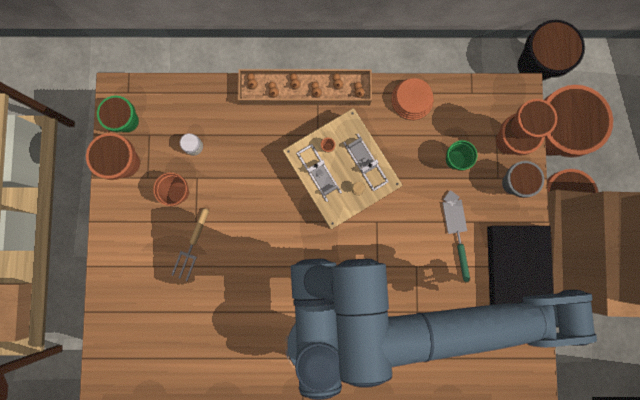

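Run:
```python
from h import *
ims=[]
for n in('top','scene'):
    c=cap(n); W=pts(c)
    m=(abs(W[...,2]-.1)<.012)&(abs(W[...,0]-.58)<.25)&(abs(W[...,1]+.08)<.25)
    r=cv2.minAreaRect(W[m][:,:2].astype(np.float32)*1000); print(n,r,np.median(W[m][:,2]))
    if n=='top':
        ctr=np.array(r[0])/1000; w,h=r[1]; th=np.radians(r[2]+(0 if w>h else 90))
        print('ctr',ctr,'th',th)
    R=np.array([[np.cos(th),np.sin(th)],[-np.sin(th),np.cos(th)]])
    L=(W[...,:2]-ctr)@R.T
    # height map in crate frame (2mm)
    k=(W[...,2]>.115)&(W[...,2]<.16)&(abs(L[...,0])<.16)&(abs(L[...,1])<.145)
    lab,cc=cv2.connectedComponents(k.astype(np.uint8))
    for i in range(1,lab):
        s=cc==i
        if s.sum()>3: print(i,s.sum(),'lx',np.round([L[s][:,0].min(),L[s][:,0].max()],3),'ly',np.round([L[s][:,1].min(),L[s][:,1].max()],3),'z',np.round(W[s][:,2].max(),3))
    # rectified orthoimage at lid height: 2.2 px/mm
    g=[[-.16,-.145],[.16,-.145],[.16,.145],[-.16,.145]]
    src=proj(c,[list(np.array(q)@R+ctr)+[.1] for q in g]).astype(np.float32)
    dst=np.array([[(x+.16)*1200,(.145-y)*1200] for x,y in g],np.float32)
    ims.append(cv2.warpPerspective(c['color'],cv2.getPerspectiveTransform(src,dst),(384,348),flags=cv2.INTER_CUBIC))
cv2.imwrite('pics/rect.png',np.hstack(ims)[:,:,::-1])
```

```text
top ((586.6885986328125, -74.05204772949219), (309.7342834472656, 278.98870849609375), 31.46181869506836) 0.1007667772617205
ctr [ 0.5866886  -0.07405205] th 0.5491123248944487
1 55 lx [0.04  0.054] ly [-0.101 -0.048] z 0.142
2 117 lx [0.058 0.107] ly [-0.016  0.03 ] z 0.151
10 74 lx [0.037 0.05 ] ly [0.046 0.105] z 0.156
12 75 lx [-0.053 -0.04 ] ly [-0.104 -0.045] z 0.154
14 6 lx [0.011 0.021] ly [0.069 0.08 ] z 0.12
19 114 lx [-0.108 -0.071] ly [-0.024  0.014] z 0.154
20 49 lx [-0.051 -0.04 ] ly [0.051 0.101] z 0.146
scene ((589.4649658203125, -77.04122924804688), (311.6870422363281, 279.5298767089844), 31.364112854003906) 0.09957699411804699
1 114 lx [-0.05  -0.038] ly [0.044 0.096] z 0.14
2 169 lx [-0.105 -0.064] ly [-0.03  0.01] z 0.148
3 136 lx [0.039 0.054] ly [0.04  0.102] z 0.149
8 135 lx [-0.051 -0.036] ly [-0.109 -0.051] z 0.15
9 257 lx [0.062 0.109] ly [-0.023  0.025] z 0.15
13 129 lx [0.042 0.053] ly [-0.105 -0.054] z 0.14
```

View pics/rect.png

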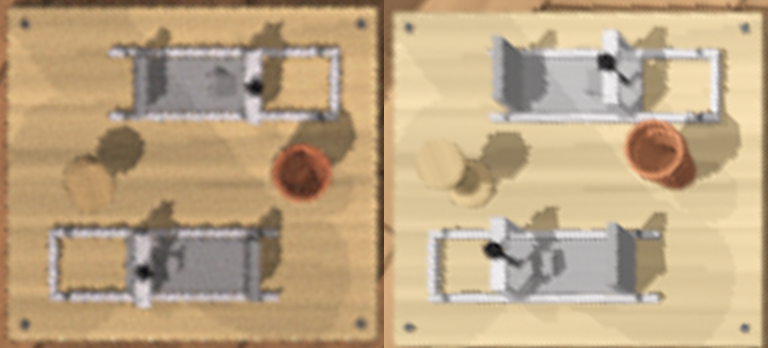

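Top view rectified to the crate frame: slide a's tab is at about (150,85) and b's at about (250,263). The faces sit at lx ≈ ∓0.050, ly ≈ ±0.076, which matches the given 95 mm to the pin. First I'll turn to align with the crate and travel.

Call:
{"api": "play_rows", "payload": {
  "plan": [
    [[0, 0, 0], [0, 0, -0.156], -1],
    [[0, 0, 0], [0, 0, -0.157], -1],
    [[-2.9, -5.2, 0], [0, 0, 0], -1],
    [[-2.9, -5.2, 0], [0, 0, 0], -1],
    [[-2.9, -5.2, 0], [0, 0, 0], -1],
    [[-2.9, -5.2, 0], [0, 0, 0], -1],
    [[-2.9, -5.2, 0], [0, 0, 0], -1],
    [[-2.9, -5.2, 0], [0, 0, 0], -1]
  ]
}}

```text
clock: 2.4
eef_pos: [0.3276, -0.3195, 0.2057]
ee_rot: [0.0, 0.872, -0.49, 0.0]
wrist_force: [1.1, -0.6, -0.2]
opening: 0.0174
```

Call:
{"api": "play_rows", "payload": {
  "plan": [
    [[-3.0, -5.3, 0], [0, 0, 0], -1],
    [[-3.0, -5.3, 0], [0, 0, 0], -1],
    [[-3.0, -5.3, 0], [0, 0, 0], -1],
    [[-3.0, -5.3, 0], [0, 0, 0], -1],
    [[-2.8, -5.2, 0], [0, 0, 0], -1],
    [[0, 0, 3], [0, 0, 0], -1],
    [[0, 0, 0], [0, 0, 0], -1],
    [[0, 0, 0], [0, 0, 0], -1]
  ]
}}

```text
clock: 3.4
eef_pos: [0.4754, -0.0579, 0.1762]
ee_rot: [-0.0, 0.872, -0.49, 0.0]
wrist_force: [0.6, 0.4, 0.2]
opening: 0.0007
```

```bash
cat >> h.py <<'E'
ctr=np.array([.588,-.0755]);th=.549
R2=np.array([[np.cos(th),np.sin(th)],[-np.sin(th),np.cos(th)]])
def loc(): 
    s=ctrl.observe(); p=np.array(s['eef_pos']); print('t',s['clock'],'local',np.round(R2@(p[:2]-ctr),4),'z',p[2].round(4),'F',np.round(R2@s['wrist_force'][:2],1),s['wrist_force'][2].round(1),'open',s['opening'],'q',np.round(s['joint_pos'],2))
def comps(n):
    c=cap(n);W=pts(c);L=(W[...,:2]-ctr)@R2.T
    k=(W[...,2]>.112)&(W[...,2]<.17)&(abs(L[...,0])<.16)&(abs(L[...,1])<.145)
    N,cc=cv2.connectedComponents(k.astype(np.uint8))
    for i in range(1,N):
        s=cc==i
        if s.sum()>15: print(n,s.sum(),'lx',np.round([L[s][:,0].min(),L[s][:,0].max()],3),'ly',np.round([L[s][:,1].min(),L[s][:,1].max()],3),'z',np.round(W[s][:,2].max(),3))
    return c
def crop(c,name,p=(.588,-.0755,.12),r=(75,60),f=5):
    u,v=proj(c,p)[0].astype(int); a=c['color'][max(v-r[1],0):v+r[1],max(u-r[0],0):u+r[0],::-1]
    cv2.imwrite('pics/'+name,cv2.resize(a,None,fx=f,fy=f,interpolation=cv2.INTER_CUBIC))
E
python3 - <<'E'
from h import *
loc(); c=comps('scene'); crop(c,'c1.png')
E
```

```text
t 3.4 local [-0.0868  0.0737] z 0.1762 F [0.7 0. ] 0.2 open 0.0006927833002581183 q [-0.36 -0.14  2.01 -0.    1.27  0.67]
scene 122 lx [-0.05 -0.04] ly [0.047 0.099] z 0.138
scene 174 lx [-0.107 -0.067] ly [-0.029  0.011] z 0.148
scene 139 lx [0.039 0.053] ly [0.043 0.102] z 0.15
scene 19 lx [0.014 0.023] ly [0.064 0.082] z 0.118
scene 144 lx [-0.051 -0.036] ly [-0.107 -0.049] z 0.149
scene 268 lx [0.062 0.108] ly [-0.022  0.027] z 0.149
scene 17 lx [-0.02  -0.012] ly [-0.086 -0.069] z 0.119
scene 140 lx [0.041 0.052] ly [-0.102 -0.052] z 0.139
```

View pics/c1.png

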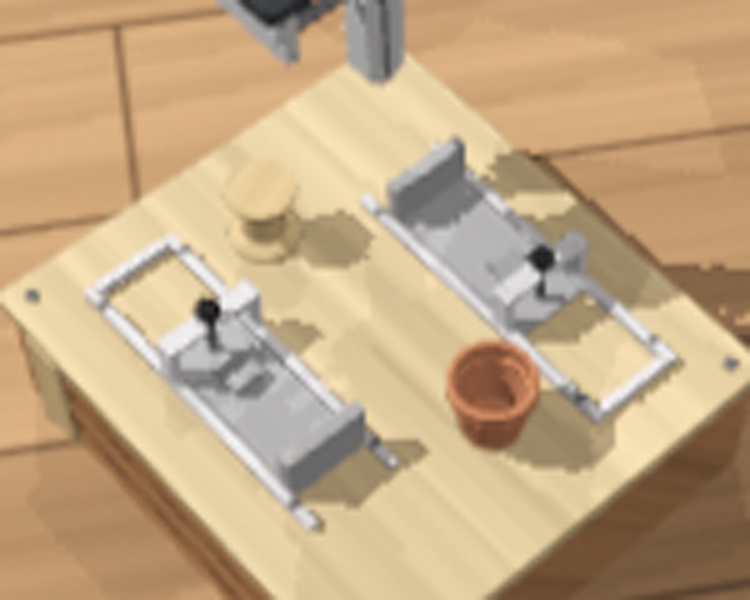

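The tips at (375,70) line up before tab a at (430,180). I'll descend and approach.

Call:
{"api": "play_rows", "payload": {
  "plan": [
    [[-0.2, 0, 3.0], [0, 0, 0], -1],
    [[0, 0, 2.7], [0, 0, 0], -1],
    [[0, 0, 0], [0, 0, 0], -1],
    [[0, -0.8, 0], [0, 0, 0], -1],
    [[0, -0.8, 0], [0, 0, 0], -1],
    [[0, -0.8, 0], [0, 0, 0], -1],
    [[0, -0.7, 0], [0, 0, 0], -1],
    [[0, 0, 0], [0, 0, 0], -1]
  ]
}}

```text
clock: 4.45
eef_pos: [0.5009, -0.0395, 0.1187]
ee_rot: [0.001, 0.872, -0.489, -0.0]
wrist_force: [-2.5, -3.1, 3.2]
opening: 0.0007
```

Run:
```python
from h import *
loc(); c=comps('scene')
```

```text
t 4.45 local [-0.0555  0.0761] z 0.1187 F [-3.7 -1.3] 3.2 open 0.0006893985413681808 q [-0.3  -0.    2.   -0.    1.15  0.72]
scene 221 lx [-0.063 -0.034] ly [0.047 0.098] z 0.17
scene 172 lx [-0.105 -0.067] ly [-0.028  0.012] z 0.149
scene 157 lx [0.019 0.053] ly [0.042 0.103] z 0.151
scene 144 lx [-0.052 -0.037] ly [-0.107 -0.047] z 0.149
scene 273 lx [0.061 0.109] ly [-0.021  0.027] z 0.149
scene 21 lx [-0.023 -0.012] ly [-0.086 -0.068] z 0.119
scene 138 lx [0.041 0.053] ly [-0.102 -0.053] z 0.138
```

Call:
{"api": "play_rows", "payload": {
  "plan": [
    [[0, -0.8, 0], [0, 0, 0], -1],
    [[0, -0.8, 0], [0, 0, 0], -1],
    [[0, -0.8, 0], [0, 0, 0], -1],
    [[0, -0.8, 0], [0, 0, 0], -1],
    [[0, -0.8, 0], [0, 0, 0], -1],
    [[0, -0.5, 0], [0, 0, 0], -1],
    [[0, 0, 0], [0, 0, 0], -1],
    [[0, 0, 0], [0, 0, 0], -1]
  ]
}}

```text
clock: 5.5
eef_pos: [0.5383, -0.0164, 0.1183]
ee_rot: [0.001, 0.872, -0.489, -0.001]
wrist_force: [-4.5, -4.2, 3.7]
opening: 0.0007
```

Run:
```python
from h import *
loc(); c=comps('scene'); crop(c,'c2.png')
```

```text
t 5.5 local [-0.0115  0.0763] z 0.1183 F [-6.  -1.2] 3.7 open 0.0007216951700378252 q [-0.24  0.08  1.91 -0.    1.15  0.78]
scene 175 lx [-0.105 -0.067] ly [-0.027  0.011] z 0.147
scene 218 lx [-0.018  0.009] ly [0.047 0.099] z 0.169
scene 142 lx [0.038 0.053] ly [0.042 0.104] z 0.149
scene 141 lx [-0.051 -0.037] ly [-0.107 -0.048] z 0.149
scene 273 lx [0.061 0.109] ly [-0.02   0.026] z 0.148
scene 16 lx [-0.022 -0.011] ly [-0.086 -0.069] z 0.116
scene 139 lx [0.043 0.052] ly [-0.103 -0.053] z 0.139
```

View pics/c2.png

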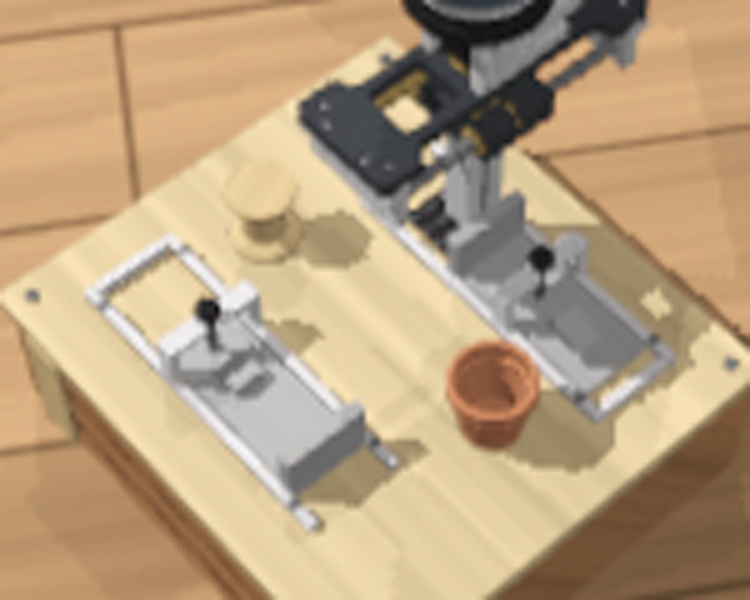

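Tab a is at about 47 mm of travel, past 37. Now I'll ease back so the tooth settles on the pin, then withdraw and rise.

Call:
{"api": "play_rows", "payload": {
  "plan": [
    [[0, 0.6, 0], [0, 0, 0], -1],
    [[0, 0.6, 0], [0, 0, 0], -1],
    [[0, 0.6, 0], [0, 0, 0], -1],
    [[0, 1.2, 0], [0, 0, 0], -1],
    [[0, 1.5, 0], [0, 0, 0], -1],
    [[0, 0, 0], [0, 0, 0], -1],
    [[0, 0, -4], [0, 0, 0], -1],
    [[0, 0, -5], [0, 0, 0], -1]
  ]
}}

```text
clock: 6.55
eef_pos: [0.4998, -0.0391, 0.2084]
ee_rot: [0.0, 0.872, -0.49, -0.001]
wrist_force: [0.1, -0.8, 0.9]
opening: 0.0004
```

Run:
```python
from h import *
loc(); c=comps('scene')
```

```text
t 6.55 local [-0.0562  0.077 ] z 0.2084 F [-0.3 -0.7] 0.9 open 0.00044150765854812185 q [-0.3  -0.11  1.93  0.    1.33  0.72]
scene 174 lx [-0.106 -0.068] ly [-0.028  0.012] z 0.147
scene 125 lx [-0.016 -0.005] ly [0.047 0.099] z 0.139
scene 155 lx [0.04  0.059] ly [0.042 0.103] z 0.148
scene 143 lx [-0.051 -0.036] ly [-0.107 -0.049] z 0.148
scene 273 lx [0.061 0.108] ly [-0.021  0.027] z 0.149
scene 16 lx [-0.023 -0.011] ly [-0.086 -0.069] z 0.117
scene 136 lx [0.042 0.052] ly [-0.103 -0.053] z 0.139
```

Slide a rests at about 35 mm, so it is latched. Next is b.

Call:
{"api": "play_rows", "payload": {
  "plan": [
    [[3.8, -3.6, 0], [0, 0, 0], -1],
    [[3.8, -3.6, 0], [0, 0, 0], -1],
    [[3.8, -3.6, 0], [0, 0, 0], -1],
    [[3.9, -3.6, 0], [0, 0, 0], -1],
    [[0, 0, 3], [0, 0, 0], -1],
    [[0, 0, 0], [0, 0, 0], -1],
    [[0, 0, 0], [0, 0, 0], -1],
    [[0, 0, 0], [0, 0, 0], -1]
  ]
}}

```text
clock: 7.6
eef_pos: [0.7037, -0.0951, 0.1804]
ee_rot: [-0.0, 0.872, -0.489, 0.001]
wrist_force: [-0.1, -0.4, -0.4]
opening: 0.0006
```

Run:
```python
from h import *
loc(); c=comps('scene'); crop(c,'c3.png')
```

```text
t 7.6 local [ 0.0885 -0.0771] z 0.1804 F [-0.3 -0.3] -0.4 open 0.0006138705387184507 q [-0.29  0.4   1.41  0.    1.33  0.73]
scene 100 lx [-0.107 -0.07 ] ly [-0.027  0.004] z 0.146
scene 36 lx [0.04  0.054] ly [0.081 0.102] z 0.139
scene 73 lx [0.041 0.064] ly [0.042 0.081] z 0.14
scene 46 lx [-0.051 -0.039] ly [-0.083 -0.049] z 0.149
scene 272 lx [0.061 0.109] ly [-0.021  0.027] z 0.149
scene 94 lx [0.041 0.052] ly [-0.102 -0.064] z 0.139
```

View pics/c3.png

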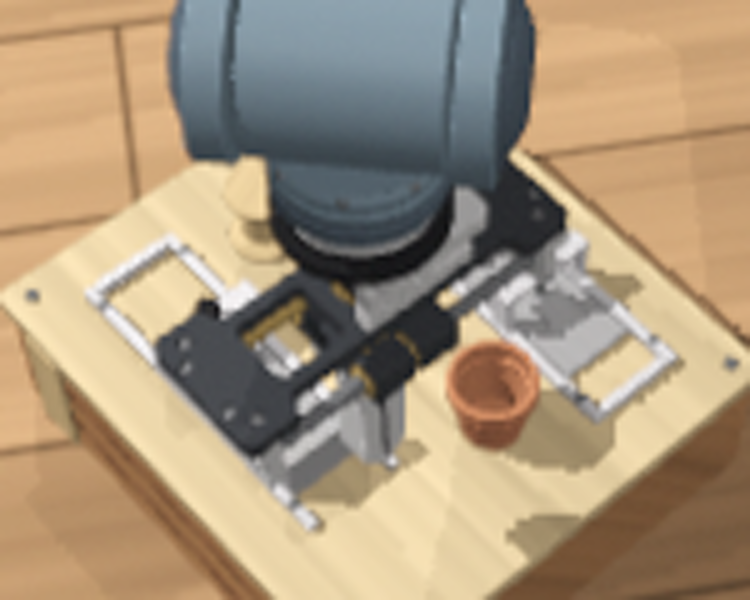

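The tip is beyond tab b and level with it, as the kinematics say. I'll descend and approach.

Call:
{"api": "play_rows", "payload": {
  "plan": [
    [[0, 0, 3.0], [0, 0, 0], -1],
    [[0, 0, 3.1], [0, 0, 0], -1],
    [[0, 0, 0], [0, 0, 0], -1],
    [[0, 0.8, 0], [0, 0, 0], -1],
    [[0, 0.8, 0], [0, 0, 0], -1],
    [[0, 0.8, 0], [0, 0, 0], -1],
    [[0, 0.8, 0], [0, 0, 0], -1],
    [[0, 0, 0], [0, 0, 0], -1]
  ]
}}

```text
clock: 8.65
eef_pos: [0.6765, -0.1118, 0.1184]
ee_rot: [-0.001, 0.872, -0.49, 0.001]
wrist_force: [2.7, 1.4, 1.2]
opening: 0.0003
```

Run:
```python
from h import *
loc(); c=comps('scene')
```

```text
t 8.65 local [ 0.0566 -0.0772] z 0.1184 F [ 3.1 -0.2] 1.2 open 0.0002520376911857888 q [-0.33  0.41  1.52  0.    1.21  0.69]
scene 53 lx [-0.015 -0.005] ly [0.073 0.099] z 0.137
scene 138 lx [0.039 0.058] ly [0.043 0.102] z 0.148
scene 96 lx [-0.052 -0.036] ly [-0.106 -0.052] z 0.148
scene 274 lx [0.06  0.108] ly [-0.02   0.028] z 0.15
scene 162 lx [0.04  0.069] ly [-0.103 -0.066] z 0.17
```

Contact force is 3.1 N. Pushing.

Call:
{"api": "play_rows", "payload": {
  "plan": [
    [[0, 0.8, 0], [0, 0, 0], -1],
    [[0, 0.8, 0], [0, 0, 0], -1],
    [[0, 0.8, 0], [0, 0, 0], -1],
    [[0, 0.8, 0], [0, 0, 0], -1],
    [[0, 0.8, 0], [0, 0, 0], -1],
    [[0, 0.6, 0], [0, 0, 0], -1],
    [[0, 0, 0], [0, 0, 0], -1],
    [[0, 0, 0], [0, 0, 0], -1]
  ]
}}

```text
clock: 9.7
eef_pos: [0.6379, -0.1355, 0.1185]
ee_rot: [-0.001, 0.872, -0.49, 0.001]
wrist_force: [6.4, 3.2, 3.1]
opening: 0.0005
```

Run:
```python
from h import *
loc(); c=comps('scene'); comps('top')
```

```text
t 9.7 local [ 0.0113 -0.0772] z 0.1185 F [ 7.1 -0.6] 3.1 open 0.0004762131184633644 q [-0.38  0.33  1.62  0.    1.19  0.64]
scene 105 lx [-0.016 -0.005] ly [0.05  0.099] z 0.139
scene 162 lx [0.039 0.063] ly [0.042 0.103] z 0.149
scene 37 lx [-0.069 -0.039] ly [-0.097 -0.071] z 0.15
scene 272 lx [0.061 0.108] ly [-0.021  0.026] z 0.148
scene 163 lx [-0.006  0.024] ly [-0.103 -0.065] z 0.17
top 119 lx [0.058 0.106] ly [-0.014  0.032] z 0.152
top 83 lx [0.033 0.059] ly [0.048 0.107] z 0.153
top 43 lx [-0.017 -0.003] ly [0.06  0.102] z 0.144
```

Travel is about 47 mm and the force fits the spring. Releasing, withdrawing and rising.

Call:
{"api": "play_rows", "payload": {
  "plan": [
    [[0, -0.6, 0], [0, 0, 0], -1],
    [[0, -0.6, 0], [0, 0, 0], -1],
    [[0, -0.6, 0], [0, 0, 0], -1],
    [[0, -1.2, 0], [0, 0, 0], -1],
    [[0, -1.5, 0], [0, 0, 0], -1],
    [[0, 0, 0], [0, 0, 0], -1],
    [[0, 0, -4], [0, 0, 0], -1],
    [[0, 0, -5], [0, 0, 0], -1]
  ]
}}

```text
clock: 10.8
eef_pos: [0.6739, -0.112, 0.2065]
ee_rot: [0.001, 0.872, -0.489, -0.002]
wrist_force: [-0.3, -0.8, 0.2]
opening: 0.0008
```

Call:
{"api": "play_rows", "payload": {
  "plan": [
    [[0, 0, -4], [0, 0, 0], -1],
    [[4, 0, 0], [0, 0, 0], -1],
    [[5, 0, 0], [0, 0, 0], -1],
    [[5, 0, 0], [0, 0, 0], -1],
    [[5, 0, 0], [0, 0, 0], -1],
    [[4, 0, 0], [0, 0, 0], -1],
    [[0, 0, 0], [0, 0, 0], -1],
    [[0, 0, 0], [0, 0, 0], -1]
  ]
}}

```text
clock: 11.8
eef_pos: [0.7946, -0.308, 0.2471]
ee_rot: [-0.0, 0.872, -0.489, -0.001]
wrist_force: [-1.0, 0.2, 0.2]
opening: 0.0004
```

Run:
```python
from h import *
loc(); c=comps('scene'); crop(c,'c4.png'); comps('top')
```

```text
t 11.8 local [ 0.0549 -0.3062] z 0.2471 F [-0.7  0.7] 0.2 open 0.00038526459383620614 q [-0.5   0.72  0.85  0.    1.58  0.52]
scene 172 lx [-0.107 -0.065] ly [-0.028  0.01 ] z 0.148
scene 124 lx [-0.017 -0.004] ly [0.047 0.1  ] z 0.141
scene 158 lx [0.039 0.059] ly [0.042 0.102] z 0.15
scene 145 lx [-0.053 -0.037] ly [-0.107 -0.049] z 0.148
scene 274 lx [0.061 0.109] ly [-0.021  0.027] z 0.15
scene 136 lx [0.006 0.018] ly [-0.103 -0.053] z 0.138
top 118 lx [0.059 0.107] ly [-0.014  0.031] z 0.153
top 58 lx [0.001 0.016] ly [-0.097 -0.045] z 0.145
top 85 lx [0.033 0.063] ly [0.048 0.109] z 0.151
top 54 lx [-0.017 -0.005] ly [0.052 0.102] z 0.145
```

View pics/c4.png

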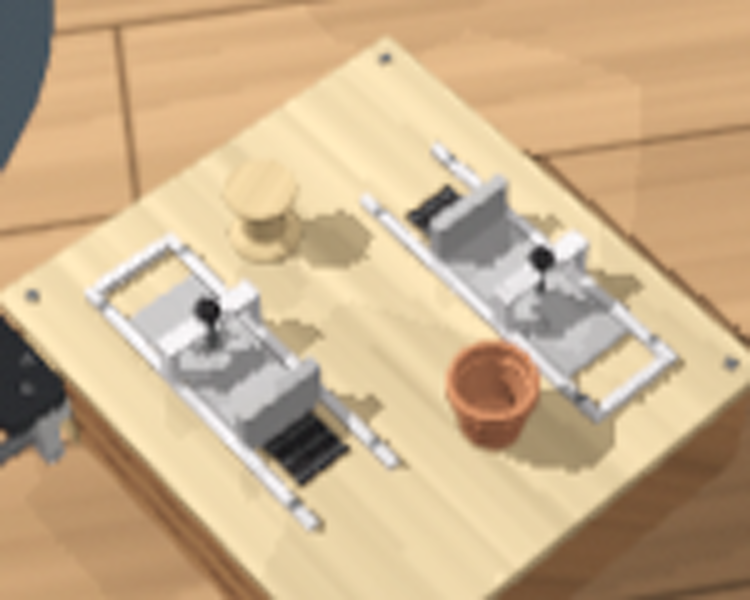

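Both tabs, at (470,220) and (280,400), stand half open with the vents showing. The pot and reel have not moved and the arm is clear.

```bash
python3 -c "
from workcell import order
print(order.close_job())"
```

```text
the job is handed in; nothing more can be done
None
```

Both vent slides are half open and resting on their stop pins, and I handed the job in at about 12 s. I pushed each tab with the shut fingertips to about 47 mm of travel, then eased back so it could catch.

**Slides:** in the last pictures each tab sat about 35 mm from its closed position. That agrees with the stated half-open rest to within the cameras' few millimetres, and both vents show open.

**Other things:** the pot and the reel measured where they started, within 1 to 2 mm. The things on the bench were not re-measured, and the arm never came down near them.

**Robot:** the force readings stayed at about 8 N or below, and the arm stood clear of the crate and touched nothing when I handed in. No check failed or disagreed.

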